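# Laying out the tea counter

### The arm

A 7-joint arm with a two-finger parallel gripper is mounted at the origin on the work surface. World frame = base frame: x ahead of the robot, y to its left, z up, the work surface at z = 0. Lengths are in mm, angles in rad, forces in N, time in s.
With the tool pointing down it reaches from about 400 to 850 mm from the base axis. Payload 10.4 kg.
Tool frame: the origin (TCP) lies at the very end of the fingers, on their centre line; the grasp point (between the pads) lies 19 mm behind it (robot.hold_point_z is the distance from the TCP to the grasp point, in mm); z points along the fingers, y is the line along which they close (so a half turn about z gives the same grasp; the last joint's range is limited). The gripper opens to 87 mm and grips with 3 to 60 N. Pads are 19 mm wide; open, the fingers measure 117 mm over their backs; the gripper's body (75 mm by 190 mm) begins 51 mm behind the grasp point.
Start: joints at [1.218, 0.332, -0.065, 1.46, 0.022, 1.35, -0.088], TCP at [202.431, -591.332, 222.576] pointing down, gripper open.
Joint ranges: [-2.6, 2.6], [-0.5, 2.12], [-1.47, 1.34], [0.16, 2.42], [-1.27, 4.41], [0.06, 2.06], [-2.6, 2.6]. Speed limits (rad/s): [2.22, 2.22, 2.79, 2.79, 3.14, 3.14, 3.14].

### API

Orientations are given as a unit quaternion [x, y, z, w].
In Python, from workcell import robot gives the robot as it stands.
- The arm moves only by the tool jog_arm, never from a script. Its argument "steps" is a list that holds one entry, the list of rows, each a list of 7 numbers: the shift along the tool's x, y, z normalised to -1 to 1, where 1 is 0.15 m, then the turn, a rotation vector about the tool's x, y, z normalised to -1 to 1, where 1 is pi rad, then the opening, from 0 (shut) to 1 (fully open). A call has 1 to 5 rows; each row is the pose to reach, as a shift and turn from the pose commanded when the call began, along the tool's axes at that moment, turning the shorter way round; what a row does not reach only later rows make up. A row lasts 1/12 s, in which the tool goes at most 41.7 mm and 7.16 degrees, less where a joint would pass 70% of its speed; a pose out of reach is approached as far as the arm can. A call with a number of a shift or a turn outside -1 to 1 is refused whole. A call with a gripper value outside its range is refused whole. The fingers move at their own pace and stop on an object; "squeeze" is the grip in N (left out, the last holds). Time passes only in rows, so rows that repeat a pose let the fingers close. It gives the time, the measured TCP pose, the force, the opening and the grip force at its end, in the units of the state.
- robot.get_state(): the state, without advancing time (a new reading comes with each control period).
- robot.get_image(name): name is "scene" or "top"; returns the picture (480x640x3 uint8, red, green, blue); there is no depth.
- robot.camera_info(name): a dict with "camera_matrix" (3x3 intrinsics, pixels), "k1" (the pictures are not rectified: a ray, as slopes to the right and down, at radius r is drawn at 1 + k1 r^2 times it, then the intrinsics apply), "R" (3x3) and "t" (3): a world point X has camera coordinates R X + t. Camera axes: x right, y down, z forward; pixel columns grow to the right and rows downward; lengths in mm; the calibration is good to about 2 mm. A picture is of the moment at which its call begins. camera_info takes no time and is no camera call.
- robot.job_done(): hands the job in; it is judged then, once.
The state is a dict: "clock": time; "joints": joint angles; "dq": joint speeds; "tau": joint torques, N m; "position": TCP position; "ee_rot": TCP orientation; "force": force on the tool from outside, world axes, zero at the start; "moment": the same for the moment, N m; "grip_width": finger opening in mm; "gripper_force": force on a finger pad.
Only numpy, scipy, OpenCV 4.12 (cv2) and the standard library are available. Lean on these libraries where they do the work, as an engineer would, in place of code of your own. Each camera call takes 0.05 s, during which the arm holds its last target. There are 200 camera calls.

### The job

Lay out the tea stall's counter: stand the taller clay cup on the coaster in front of the kettle's spout, the small clay cup on the coaster in front of the brass sugar tin, and the steel milk pot on the coaster between those two, each upright in the middle of its coaster and set down gently, not dropped or knocked over. Put the milk pot's lid on it, seated level, only after the pot is standing on its coaster and let go. Leave the kettle, the tin and the biscuit jar where they are.

Things in the scene. Friction and masses are not known exactly. Their poses are not given: they have to be found in the camera images.
- milk_pot: the steel milk pot, loose, empty, open, plain straight round wall: 60 mm outer diameter, 70 mm tall, wall 2.5 mm (mouth 55 mm wide), about 150 g. Origin: centre of its underside, z axis up through the mouth
- pot_lid: the pot's round steel lid, loose, about 60 g, lying knob up: tapered plug below (40 mm wide at the underside, 49 mm at 6 mm up) that drops into the pot's mouth, flange 67 mm wide from 6 to 9 mm up that rests on the rim, black cylindrical knob 18 mm in diameter from 9 to 30 mm up. Origin: centre of the plug's underside, z up; seated it is 64 mm above the pot's origin
- tall_cup: the taller clay cup (terracotta, open, hollow), loose: 66 mm tall, foot 44 mm wide, wall widening to 52 mm at 50 mm up, then a thick rim 62 mm in diameter from 57 to 66 mm up; about 120 g. Origin: centre of its underside, z axis up
- small_cup: the small clay cup (terracotta, open, hollow), loose: 44 mm tall, foot 32 mm wide, wall widening to 40 mm at 30 mm up, then a thick rim 48 mm in diameter from 36 to 44 mm up; about 60 g. Origin: centre of its underside, z axis up
- coaster_kettle: white ceramic disc, 80 mm in diameter, 4 mm thick, fixed on the counter: the one in front of the kettle's spout, 135 mm from the kettle's axis. All three coasters look alike and are told apart by where they lie. Origin: centre of its underside
- coaster_tin: like the others, a white ceramic disc (80 mm, 4 mm thick, fixed): the one in front of the sugar tin, on the robot's side of it, 135 mm from the tin's axis. Origin: centre of its underside
- coaster_middle: like the others, a white ceramic disc (80 mm, 4 mm thick, fixed): the one in the middle, between the other two. Origin: centre of its underside
- kettle: aluminium tea kettle standing left or right at the back of the counter, not fastened, about 1 kg, not to be moved: 112 mm in diameter, 85 mm tall; spout along its -x axis, its tip 84 mm from the axis and 80 mm high; black handle along +x reaching 95 mm out. Origin: centre of its underside, z up
- sugar_tin: closed round brass tin, on the other side from the kettle, not fastened, about 0.7 kg, not to be moved: 76 mm in diameter, 66 mm tall with its small knob. Origin: centre of its underside, z up
- biscuit_jar: clear biscuit jar with a red cap at the far left or far right of the counter (a green bottle, 190 mm tall and 64 mm wide, stands on the other side), not to be moved: 94 mm in diameter, 135 mm tall. Origin: centre of its underside, z up
There are look-alikes about, which are no part of the job. Leave any blue look-alike of the pot_lid alone. What is shaped like the milk_pot but red is not meant.

How it is judged (in metres and radians):
On the way, in this order (a step that is already met when the one before it is completed fails the run):
1. the milk pot stands on the middle coaster, let go (horizontal distance between milk_pot and coaster_middle below 0.015 m and height (world z) of milk_pot between 0.001 and 0.008 m and angle between milk_pot's own z axis and vertical below 0.1 rad and contact force between the fingers and milk_pot below 0.05 N and linear speed of milk_pot below 0.02 m/s and angular speed of milk_pot below 0.2 rad/s), for 0.2 s.
2. after that the lid is seated on the pot (horizontal distance between pot_lid and milk_pot below 0.008 m and z of pot_lid in the frame of milk_pot between 0.06 and 0.0675 m and angle between pot_lid's own z axis and vertical below 0.1 rad), for 0.2 s.
At the end, for the whole second after the job is handed in: Tall cup, small cup and milk pot stand upright (0.1 rad) within 15 mm of the centres of the coasters in front of the kettle, in front of the tin and in the middle; the lid is seated level on the pot within 8 mm of its axis; all released and at rest (all of step 2 and horizontal distance between milk_pot and coaster_middle below 0.015 m and height (world z) of milk_pot between 0.001 and 0.008 m and angle between each of milk_pot, tall_cup, small_cup's own z axis and vertical below 0.1 rad and horizontal distance between tall_cup and coaster_kettle below 0.015 m and height (world z) of tall_cup between 0.001 and 0.008 m and horizontal distance between small_cup and coaster_tin below 0.015 m and height (world z) of small_cup between 0.001 and 0.008 m and linear speed of each of milk_pot, pot_lid, tall_cup, small_cup below 0.02 m/s and angular speed of each of milk_pot, pot_lid, tall_cup, small_cup below 0.2 rad/s); the robot touches nothing.
It fails at once if the kettle is shifted by more than 20 mm or tipped (distance of kettle from where it was at the start of the episode above 0.02 m or angle between kettle's own z axis and vertical above 0.2 rad).
It fails at once if the sugar tin is shifted by more than 20 mm or tipped (distance of sugar_tin from where it was at the start of the episode above 0.02 m or angle between sugar_tin's own z axis and vertical above 0.2 rad).
It fails at once if the biscuit jar is shifted by more than 20 mm or tipped (distance of biscuit_jar from where it was at the start of the episode above 0.02 m or angle between biscuit_jar's own z axis and vertical above 0.2 rad).
It fails at once if a cup or the pot is banged down on its coaster (more than 40 N) (contact force between tall_cup and coaster_kettle above 40 N or contact force between small_cup and coaster_tin above 40 N or contact force between milk_pot and coaster_middle above 40 N).
It fails at once if a cup, the pot or the lid is dropped from more than about 20 mm, or knocked over ((contact force between the fingers and milk_pot below 0.01 N and height (world z) of milk_pot above 0.024 m) or (contact force between the fingers and tall_cup below 0.01 N and height (world z) of tall_cup above 0.024 m) or (contact force between the fingers and small_cup below 0.01 N and height (world z) of small_cup above 0.024 m) or (contact force between the fingers and pot_lid below 0.01 N and height (world z) of pot_lid above 0.09 m) or angle between any of milk_pot, pot_lid, tall_cup, small_cup's own z axis and vertical above 1 rad).
It also fails if it takes over 120 s, if anything falls off the work surface, if the arm or the gripper's body presses on something with over 40 N, if the wrist force passes 120 N, or if a joint passes its speed limit or range.

## Working session

There is one attempt and no reset: what is moved stays moved. The work goes in short steps, Python scripts to look and compute and a tool call to move; the robot and the scene stay as the last step left them, time stands still between calls to the robot, and variables do not carry over. Pictures are saved under pics/ and viewed, at most 14 in all, crops included, and the job is handed in when it is done.

Besides the shell and the picture viewer there is one more tool, called after "Request:" as name(argument=value, ...), one argument or row to a line, values as JSON. jog_arm: Moves the arm, as the interface text tells. Scaled input: -1 to 1 covers 0.15 m each way for a shift and pi rad each way for a turn. Its arguments: {"type":"object","properties":{"steps":{"type":"array","items":{"type":"array","items":{"type":"array","items":{"type":"number","minimum":-1,"maximum":1}}}},"squeeze":{"type":"number"}},"required":["steps"]}

```bash
ls; mkdir -p pics; python3 - <<'E'
from workcell import robot
import cv2
for n in("scene","top"):
    cv2.imwrite(f"pics/{n}0.png",robot.get_image(n)[:,:,::-1]); i=robot.camera_info(n); print(n,i)
s=robot.get_state(); print({k:s[k] for k in("clock","position","ee_rot","grip_width","force")})
E
```

```text
pics
scene {'camera_matrix': array([[517.23003775,   0.        , 320.9455048 ],
       [  0.        , 517.23003775, 245.49636941],
       [  0.        ,   0.        ,   1.        ]]), 'k1': -0.1447340372863955, 'R': array([[-4.85931771e-01,  8.73996721e-01,  2.14588229e-04],
       [ 7.02916144e-01,  3.90958895e-01, -5.94188554e-01],
       [-5.19402743e-01, -2.88584259e-01, -8.04325753e-01]]), 't': array([ 261.49694496, -360.18452489, 1487.59340012])}
top {'camera_matrix': array([[483.40608265,   0.        , 315.05888799],
       [  0.        , 483.40608265, 241.88679261],
       [  0.        ,   0.        ,   1.        ]]), 'k1': 0.04296441883712238, 'R': array([[ 0.02687521, -0.99962427, -0.0053895 ],
       [-0.98843533, -0.0257687 , -0.1494375 ],
       [ 0.14924247,  0.00934334, -0.98875649]]), 't': array([-13.41772492, 555.22824542, 933.41104611])}
{'clock': 0.1, 'position': array([ 202.3070154 , -590.97227197,  221.83029657]), 'ee_rot': array([ 9.86428463e-01,  1.64190321e-01, -1.32947853e-04, -6.39104034e-04]), 'grip_width': 86.719070172547, 'force': array([-0.50532143, -0.28585604,  0.06615226])}
```

View pics/scene0.png

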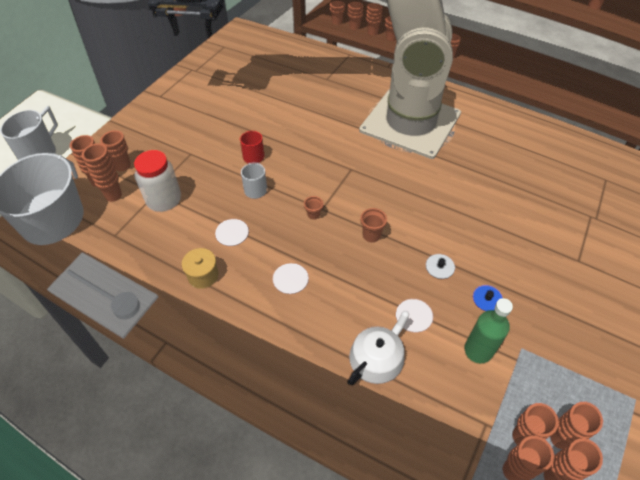

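View pics/top0.png

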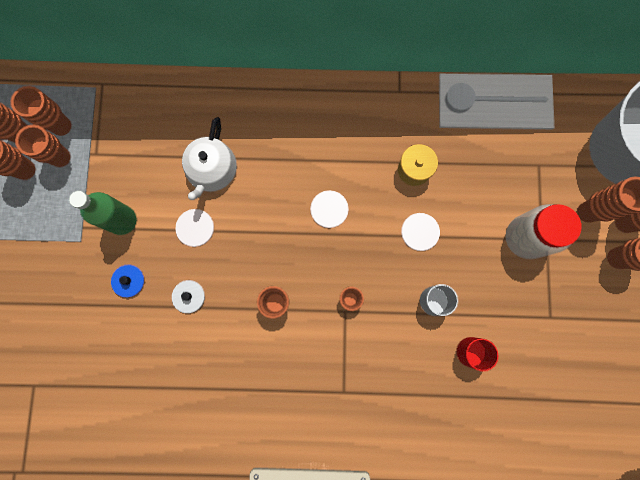

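The top view shows these positions:
- **Coasters:** (195,228) by the kettle spout, (329,209) in the middle, (421,232) in front of the tin.
- **Cups:** tall cup (273,303), small cup (351,299).
- **Pot candidates:** steel at (439,300), red at (478,354). The steel one is meant.
- **Lid candidates:** steel at (188,297), blue at (127,281). The steel one is meant.

The jar is at (548,230) and the green bottle at (105,213). In the scene view the steel pot is at (254,181) and the steel lid at (440,266).

Next I'll fit model silhouettes in both views.

```bash
cat > h.py <<'E'
from workcell import robot
import cv2, numpy as np
from scipy.optimize import minimize
P={'milk_pot':[(0,30),(70,30)],'pot_lid':[(0,20),(6,33.5),(9,33.5),(30,9)],'tall_cup':[(0,22),(50,26),(57,31),(66,31)],
 'small_cup':[(0,16),(30,20),(36,24),(44,24)],'coaster':[(0,40),(4,40)],'tin':[(0,38),(55,38)],'kettle':[(0,56),(60,56)],'jar':[(0,47),(135,47)]}
def proj(X,n):
    c=robot.camera_info(n);p=np.asarray(X)@c['R'].T+c['t'];s=p[:,:2]/p[:,2:]
    s=s*(1+c['k1']*(s**2).sum(1,keepdims=True));K=c['camera_matrix'];return s*[K[0,0],K[1,1]]+K[:2,2]
def ray(u,v,n,z):
    c=robot.camera_info(n);K=c['camera_matrix']
    s=cv2.undistortPoints(np.array([[[u,v]]],float),K,np.array([c['k1'],0,0,0.]))[0,0]
    d=c['R'].T@[s[0],s[1],1];o=-c['R'].T@c['t'];return o+d*(z-o[2])/d[2]
a=np.linspace(0,2*np.pi,40)
def sil(k,x,y,z,n):
    X=np.concatenate([np.c_[x+r*np.cos(a),y+r*np.sin(a),0*a+z+h] for h,r in P[k]])
    return cv2.convexHull(proj(X,n).astype(np.float32))[:,0]
S=8
def fit(k,x,y,z,masks,views=("top","scene"),full=False):
    """masks[n]: uint8 0/1; hull of the blob nearest to the predicted silhouette."""
    T={}
    for n in views:
        h=sil(k,x,y,z,n);lo=np.floor(h.min(0)-14);hi=np.ceil(h.max(0)+14)
        m=masks[n][int(lo[1]):int(hi[1]),int(lo[0]):int(hi[0])].astype(np.uint8)
        m=cv2.morphologyEx(m,cv2.MORPH_OPEN,np.ones((2,2),np.uint8))
        nl,L,st,_=cv2.connectedComponentsWithStats(m)
        b=(L==1+st[1:,4].argmax()).astype(np.uint8)
        cs,_=cv2.findContours(cv2.resize(b,None,fx=S,fy=S,interpolation=cv2.INTER_NEAREST),0,2)
        g=np.zeros((m.shape[0]*S,m.shape[1]*S),np.uint8);cv2.fillPoly(g,[cv2.convexHull(np.vstack(cs))],1);T[n]=(lo,g)
    def cost(q,vs):
        c=0
        for n in vs:
            lo,g=T[n];r=np.zeros_like(g);cv2.fillPoly(r,[np.int32((sil(k,q[0],q[1],z,n)-lo+.5)*S)],1)
            c+=1-(r&g).sum()/(r|g).sum()
        return c/len(vs)
    o=[]
    for vs in [views]+[(v,) for v in views]:
        s=minimize(cost,[x,y],args=(vs,),method='Nelder-Mead',options=dict(initial_simplex=[[x,y],[x+8,y],[x,y+8]],xatol=.1,fatol=1e-4))
        o+=[np.r_[s.x.round(1),round(s.fun,3)]]
    return o
def masks(img):
    hsv=cv2.cvtColor(img,cv2.COLOR_RGB2HSV);lab=cv2.cvtColor(img,cv2.COLOR_RGB2LAB)
    return dict(grey=(hsv[...,1]<75),hsv=hsv,lab=lab)
E
python3 - <<'E'
from h import *
I={n:cv2.cvtColor(cv2.imread(f"pics/{n}0.png"),4) for n in("top","scene")}
M={n:masks(I[n]) for n in I}
for nm,(u,v) in dict(cupwall=(262,308),cuprim=(262,300),wood=(300,330),shadow=(270,318),wood2=(340,315),wood3=(230,290)).items(): print(nm,M['top']['hsv'][v,u],M['top']['lab'][v,u])
g={n:M[n]['grey'] for n in M}
c={n:(M[n]['hsv'][...,0]<=9)&(M[n]['hsv'][...,1]>90) for n in M}
y={n:(M[n]['hsv'][...,0]>=19)&(M[n]['hsv'][...,1]>130) for n in M}
vis=[]
O={n:cv2.resize(I[n],None,fx=2,fy=2)[:,:,::-1].copy() for n in I}
for k,nm,u,v,zc,mk in [('coaster','ckettle',195,228,4,g),('coaster','cmid',329,209,4,g),('coaster','ctin',421,232,4,g),('milk_pot','pot',439,300,35,g),('pot_lid','lid',188,297,7,g),('tall_cup','tall',273,303,45,c),('small_cup','small',351,299,30,c),('tin','tin',419,163,30,y)]:
    w=ray(u,v,'top',zc)
    r=fit(k,w[0],w[1],0,mk);print(nm,w.round(0)[:2],*r)
    for n in I: cv2.polylines(O[n],[np.int32((sil(k,*r[0][:2],0,n)+.5)*2)],True,(0,255,0),1)
a_=O['top'][380:680,280:1000]; b_=O['scene'][240:700,320:1000]
cv2.imwrite("pics/ov_top.png",O['top'][380:760,200:1000]);cv2.imwrite("pics/ov_sc.png",O['scene'][230:700,340:1000])
E
```

```text
cupwall [  9 166 175] [126 157 162]
cuprim [  9 164 126] [ 91 150 153]
wood [ 13 139 216] [172 147 165]
shadow [ 10 159 135] [102 148 155]
wood2 [ 12 141  98] [ 79 139 147]
wood3 [ 14 141 188] [152 144 162]
ckettle [584. 255.] [5.839e+02 2.552e+02 2.530e-01] [5.836e+02 2.546e+02 3.400e-02] [5.982e+02 2.544e+02 4.360e-01]
cmid [632. -26.] [ 6.319e+02 -2.650e+01  8.600e-02] [ 6.311e+02 -2.770e+01  4.800e-02] [ 6.341e+02 -2.380e+01  6.000e-02]
ctin [ 588. -220.] [ 5.877e+02 -2.190e+02  9.300e-02] [ 5.872e+02 -2.201e+02  3.800e-02] [ 5.903e+02 -2.150e+02  6.800e-02]
pot [ 446. -248.] [ 4.438e+02 -2.459e+02  8.700e-02] [ 4.441e+02 -2.474e+02  3.000e-02] [ 4.468e+02 -2.413e+02  4.200e-02]
lid [440. 259.] [4.404e+02 2.583e+02 1.040e-01] [4.398e+02 2.569e+02 4.400e-02] [4.425e+02 2.622e+02 8.500e-02]
tall [431.  81.] [4.303e+02 8.150e+01 3.610e-01] [427.    76.     0.59] [4.331e+02 8.230e+01 1.050e-01]
small [443. -74.] [ 4.424e+02 -7.070e+01  3.120e-01] [439.9   -70.6     0.469] [ 4.453e+02 -6.900e+01  1.440e-01]
tin [ 729. -211.] [ 7.222e+02 -2.075e+02  1.200e-01] [ 7.225e+02 -2.077e+02  6.000e-02] [ 7.209e+02 -2.070e+02  1.740e-01]
```

View pics/ov_top.png

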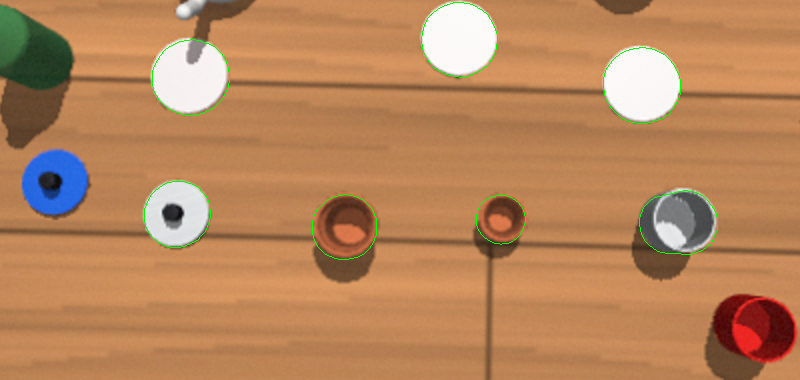

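View pics/ov_sc.png

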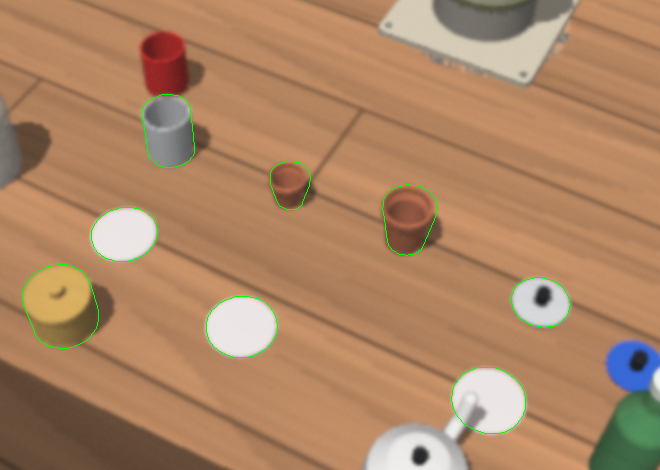

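The overlays fit every object. The two cameras disagree by about 3–5 mm, which is within tolerance, so I'll use averages. Now I'll start moving: square the tool to the world axes on the way to the steel pot.

Request:
jog_arm(
  steps=[
    [[0.2,-0.15,0,0,0,0.035,1],[0.4,-0.29,0,0,0,0.07,1],[0.6,-0.44,0,0,0,0.105,1],[0.8,-0.58,0,0,0,0.105,1],[1.0,-0.73,0,0,0,0.105,1]],
  ],
)

```text
clock: 0.52
position: [309.5, -437.5, 222.2]
ee_rot: [1.0, -0.0, -0.0, -0.0]
force: [0.2, 0.3, -0.1]
grip_width: 87.2
gripper_force: 0.0
```

```bash
python3 - <<'E'
from h import *
s=robot.get_state();print({k:s[k] for k in("clock","position","ee_rot","force","joints")})
for nm,u,v,z in[('kettle',209,165,75),('spout',196,190,80),('jarcap',557,226,130),('bottle',78,200,190),('bluelid',127,281,9),('redpot rim',481,354,70)]: print(nm,ray(u,v,'top',z).round(0))
E
```

```text
{'clock': 0.5167, 'position': array([ 309.5141259 , -437.51470178,  222.23909653]), 'ee_rot': array([ 9.99999863e-01, -4.79165515e-04, -1.87308525e-04, -9.14036841e-05]), 'force': array([ 0.20302147,  0.34181451, -0.07272069]), 'joints': array([ 0.99851103,  0.14342838, -0.14180945,  1.69227622,  0.02109273,
        1.30774771, -0.71910928])}
kettle [700. 216.  75.]
spout [647. 238.  80.]
jarcap [ 583. -438.  130.]
bottle [595. 408. 190.]
bluelid [469. 385.   9.]
redpot rim [ 347. -316.   70.]
```

Request:
jog_arm(
  steps=[
    [[0.17,-0.23,0,0,0,0,1],[0.33,-0.47,0,0,0,0,1],[0.5,-0.7,0,0,0,0,1],[0.667,-0.933,0,0,0,0,1],[0.667,-0.933,0,0,0,0,1]],
  ],
)

```text
clock: 0.93
position: [413.3, -292.0, 222.7]
ee_rot: [1.0, 0.005, 0.001, -0.001]
force: [0.1, 0.7, 0.3]
grip_width: 86.9
gripper_force: 0.0
```

Request:
jog_arm(
  steps=[
    [[0.12,-0.18,0.2,0,0,0,1],[0.24,-0.36,0.4,0,0,0,1],[0.24,-0.36,0.6,0,0,0,1],[0.24,-0.36,0.8,0,0,0,1],[0.24,-0.36,0.8,0,0,0,1]],
  ],
)

```text
clock: 1.35
position: [441.7, -243.1, 97.0]
ee_rot: [1.0, 0.001, -0.004, -0.002]
force: [-0.9, 0.2, -0.1]
grip_width: 87.0
gripper_force: 0.0
```

```bash
python3 - <<'E'
from h import *
a=robot.get_image("top")[200:400,340:560];b=robot.get_image("scene")[80:280,160:380]
cv2.imwrite("pics/p1.png",cv2.resize(np.hstack([a,b]),None,fx=1.8,fy=1.8)[:,:,::-1])
s=robot.get_state();print(s["position"],s["force"])
E
```

```text
[ 444.32079902 -245.29359186  102.52928182] [0.26794975 0.21111641 0.35802996]
```

View pics/p1.png

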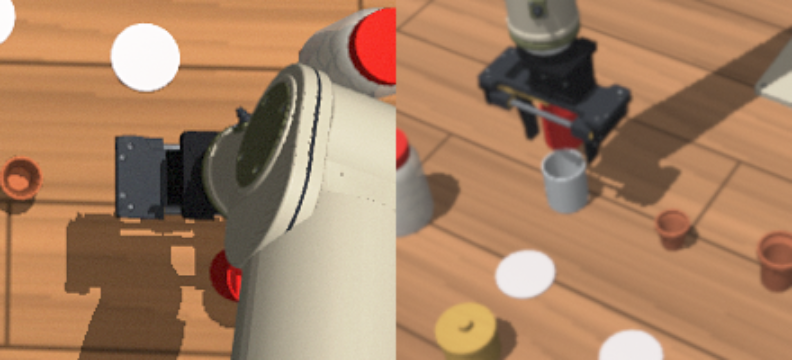

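The crop shows the open fingers centred either side of the steel pot, which is at crop pixel (566,180). The red pot is behind it and clear. I'll descend slowly and grip.

Request:
jog_arm(
  steps=[
    [[0,0,0.12,0,0,0,1],[0,0,0.24,0,0,0,1],[0,0,0.36,0,0,0,1],[0,0,0.46,0,0,0,1],[0,0,0.48,0,0,0,1]],
  ],
)

```text
clock: 1.87
position: [444.8, -246.0, 30.7]
ee_rot: [1.0, -0.001, -0.0, 0.0]
force: [-0.5, 0.1, -0.4]
grip_width: 86.6
gripper_force: 0.0
```

Request:
jog_arm(
  steps=[
    [[0,0,0,0,0,0,0.6],[0,0,0,0,0,0,0.4],[0,0,0,0,0,0,0.4],[0,0,0,0,0,0,0.4],[0,0,0,0,0,0,0.4]],
  ],
  squeeze=12,
)

```text
clock: 2.28
position: [445.5, -245.5, 31.5]
ee_rot: [1.0, -0.0, 0.001, 0.0]
force: [0.1, 2.1, 1.4]
grip_width: 61.8
gripper_force: 0.7
```

Request:
jog_arm(
  steps=[
    [[0,0,0,0,0,0,0.4],[0,0,0,0,0,0,0.4],[0,0,0,0,0,0,0.4]],
  ],
)

```text
clock: 2.53
position: [445.5, -245.5, 31.4]
ee_rot: [1.0, -0.0, 0.001, 0.0]
force: [-1.1, 0.2, 6.4]
grip_width: 60.5
gripper_force: 12.0
```

Request:
jog_arm(
  steps=[
    [[0,0,-0.04,0,0,0,0.4],[0,0,-0.1,0,0,0,0.4],[0,0,-0.2,0,0,0,0.4],[0,0,-0.3,0,0,0,0.4],[0,0,-0.33,0,0,0,0.4]],
  ],
)

```text
clock: 2.95
position: [446.0, -245.7, 82.7]
ee_rot: [1.0, -0.0, 0.001, 0.001]
force: [0.7, -0.1, -1.3]
grip_width: 60.4
gripper_force: 12.0
```

Request:
jog_arm(
  steps=[
    [[0,0,0,0,0,0,0.4],[0,0,0,0,0,0,0.4]],
  ],
)

```text
clock: 3.12
position: [444.8, -245.3, 80.0]
ee_rot: [1.0, -0.0, 0.0, 0.0]
force: [-0.3, -0.2, -1.9]
grip_width: 60.4
gripper_force: 12.0
```

Request:
jog_arm(
  steps=[
    [[0.1,-0.11,0,0,0,0,0.4],[0.25,-0.28,0,0,0,0,0.4],[0.4,-0.44,0,0,0,0,0.4],[0.55,-0.6,0,0,0,0,0.4],[0.667,-0.733,0,0,0,0,0.4]],
  ],
)

```text
clock: 3.53
position: [545.8, -132.9, 79.0]
ee_rot: [1.0, 0.0, -0.0, -0.001]
force: [1.0, 0.5, -2.6]
grip_width: 60.8
gripper_force: 12.0
```

Request:
jog_arm(
  steps=[
    [[0.15,-0.18,0,0,0,0,0.4],[0.3,-0.38,0,0,0,0,0.4],[0.45,-0.55,0,0,0,0,0.4],[0.54,-0.68,0,0,0,0,0.4],[0.58,-0.727,0,0,0,0,0.4]],
  ],
)

```text
clock: 3.95
position: [632.7, -21.2, 78.6]
ee_rot: [1.0, 0.002, -0.001, -0.001]
force: [-0.6, 1.4, -2.4]
grip_width: 60.7
gripper_force: 12.0
```

Request:
jog_arm(
  steps=[
    [[0,0,0.06,0,0,0,0.4],[0,0,0.12,0,0,0,0.4],[0,0,0.18,0,0,0,0.4],[0,0,0.22,0,0,0,0.4],[0,0,0.22,0,0,0,0.4]],
  ],
)

```text
clock: 4.37
position: [630.2, -27.9, 44.7]
ee_rot: [1.0, -0.001, -0.002, 0.0]
force: [-0.3, 0.0, -1.4]
grip_width: 60.2
gripper_force: 12.0
```

```bash
python3 - <<'E'
from h import *
im=robot.get_image("scene");b=im[200:350,200:400].copy();b=cv2.resize(b,None,fx=3,fy=3)
for k,x,y,z,c in[('coaster',634.1,-23.8,0,(0,255,0)),('milk_pot',634.1,-23.8,16,(255,0,0))]:
    cv2.polylines(b,[np.int32((sil(k,x,y,z,'scene')-[200,200]+.5)*3)],True,c,1)
cv2.imwrite("pics/p2.png",b[:,:,::-1])
s=robot.get_state();print(s["position"],s["force"],s["gripper_force"])
E
```

```text
[630.88393928 -27.5865258   45.86621556] [ 0.27675568 -0.10081201 -0.91253123] 12.002538223241572
```

View pics/p2.png

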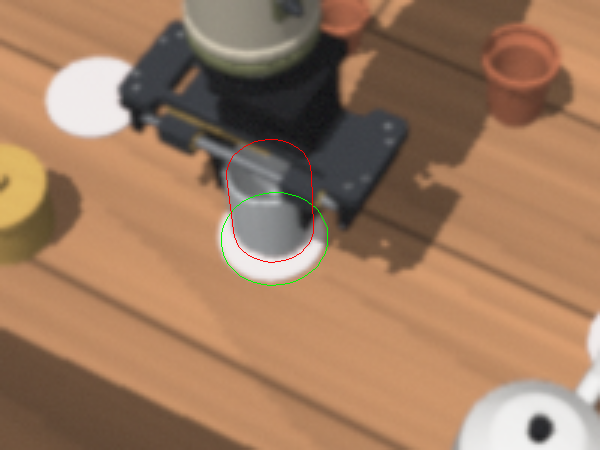

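The pot is 1–2 mm off the coaster centre and about 11 mm above it. I'll nudge it over and lower it slowly.

Request:
jog_arm(
  steps=[
    [[0.005,-0.01,0.015,0,0,0,0.4],[0.005,-0.01,0.03,0,0,0,0.4],[0.005,-0.01,0.042,0,0,0,0.4],[0.005,-0.01,0.054,0,0,0,0.4],[0.005,-0.01,0.06,0,0,0,0.4]],
  ],
)

```text
clock: 4.83
position: [632.7, -24.8, 37.9]
ee_rot: [1.0, -0.0, 0.0, 0.0]
force: [0.3, 0.2, -1.2]
grip_width: 60.1
gripper_force: 12.0
```

Request:
jog_arm(
  steps=[
    [[0,0,0.004,0,0,0,0.4],[0,0,0.007,0,0,0,0.4],[0,0,0.01,0,0,0,0.4],[0,0,0.01,0,0,0,0.4]],
  ],
)

```text
clock: 5.17
position: [632.8, -24.8, 36.5]
ee_rot: [1.0, -0.0, 0.0, 0.0]
force: [0.3, -0.8, -1.7]
grip_width: 60.5
gripper_force: 12.0
```

Request:
jog_arm(
  steps=[
    [[0,0,0.004,0,0,0,0.4],[0,0,0.008,0,0,0,0.4],[0,0,0.01,0,0,0,0.4],[0,0,0.01,0,0,0,0.4]],
  ],
)

```text
clock: 5.5
position: [632.9, -24.7, 35.5]
ee_rot: [1.0, -0.0, 0.0, 0.0]
force: [-2.4, 0.3, 4.7]
grip_width: 60.9
gripper_force: 12.0
```

Request:
jog_arm(
  steps=[
    [[0,0,0,0,0,0,0.4],[0,0,0,0,0,0,0.4]],
  ],
)

```text
clock: 5.67
position: [632.9, -24.8, 35.5]
ee_rot: [1.0, -0.0, 0.0, 0.0]
force: [-4.2, 0.2, 5.8]
grip_width: 60.2
gripper_force: 12.0
```

Request:
jog_arm(
  steps=[
    [[0,0,0,0,0,0,0.8],[0,0,0,0,0,0,1],[0,0,0,0,0,0,1],[0,0,0,0,0,0,1],[0,0,0,0,0,0,1]],
  ],
)

```text
clock: 6.08
position: [632.7, -24.7, 34.9]
ee_rot: [1.0, -0.0, -0.0, 0.0]
force: [-0.6, 0.1, 0.1]
grip_width: 83.6
gripper_force: 0.0
```

Request:
jog_arm(
  steps=[
    [[0,0,-0.06,0,0,0,1],[0,0,-0.2,0,0,0,1],[0,0,-0.4,0,0,0,1],[0,0,-0.6,0,0,0,1],[0,0,-0.7,0,0,0,1]],
  ],
)

```text
clock: 6.5
position: [634.2, -24.5, 144.7]
ee_rot: [1.0, 0.0, 0.002, 0.0]
force: [0.4, 0.7, 0.7]
grip_width: 86.9
gripper_force: 0.0
```

Request:
jog_arm(
  steps=[
    [[-0.12,-0.18,0,0,0,0,1],[-0.25,-0.38,0,0,0,0,1],[-0.38,-0.57,0,0,0,0,1],[-0.5,-0.76,0,0,0,0,1],[-0.64,-0.95,0,0,0,0,1]],
  ],
)

```text
clock: 6.92
position: [536.1, 119.0, 140.9]
ee_rot: [1.0, -0.0, 0.001, 0.0]
force: [0.1, 0.2, 0.8]
grip_width: 87.1
gripper_force: 0.0
```

Request:
jog_arm(
  steps=[
    [[-0.12,-0.18,0,0,0,0,1],[-0.25,-0.38,0,0,0,0,1],[-0.38,-0.57,0,0,0,0,1],[-0.5,-0.76,0,0,0,0,1],[-0.64,-0.95,0,0,0,0,1]],
  ],
)

```text
clock: 7.33
position: [440.1, 261.5, 140.9]
ee_rot: [1.0, -0.0, 0.001, -0.0]
force: [0.3, 0.7, -0.0]
grip_width: 86.8
gripper_force: 0.0
```

```bash
python3 - <<'E'
from h import *
I={n:robot.get_image(n) for n in("top","scene")};g={n:masks(I[n])['grey'] for n in I}
for k,x,y,z in[('milk_pot',632.9,-24.8,4),('pot_lid',441,259.5,0)]:
    for n in I:
        try: print(k,n,fit(k,x,y,z,g,(n,))[0])
        except Exception as e: print(k,n,e)
s=robot.get_state();print(s["position"],s["force"],s["gripper_force"])
a=I["top"][160:360,100:380];cv2.imwrite("pics/p3.png",cv2.resize(np.hstack([a,I["scene"][200:400,220:500]]),None,fx=1.4,fy=1.4)[:,:,::-1])
E
```

```text
milk_pot top [ 6.318e+02 -2.670e+01  2.930e-01]
milk_pot scene [ 6.444e+02 -1.790e+01  2.680e-01]
pot_lid top [433.    268.2     0.627]
pot_lid scene [4.434e+02 2.606e+02 8.100e-02]
[437.06715713 265.79552164 141.20450393] [ 0.08674931 -0.32205494  0.34078157] 0.0
```

View pics/p3.png

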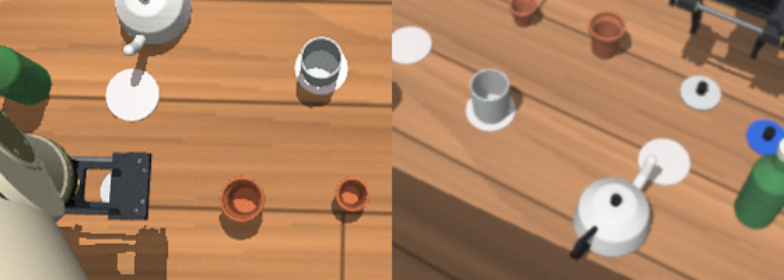

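The pot stands centred on the middle coaster. The steel lid is at crop pixel (700,92), under the gripper, and the blue lid at (768,135) is clear. Descending to the knob.

Request:
jog_arm(
  steps=[
    [[0,0.01,0.15,0,0,0,1],[0,0.01,0.33,0,0,0,1],[0,0.01,0.5,0,0,0,1],[0,0.01,0.6,0,0,0,1],[0,0.01,0.6,0,0,0,1]],
  ],
)

```text
clock: 7.85
position: [439.3, 257.4, 47.5]
ee_rot: [1.0, -0.0, -0.002, 0.001]
force: [-0.9, 0.4, 0.3]
grip_width: 86.7
gripper_force: 0.0
```

Request:
jog_arm(
  steps=[
    [[0,0,0,0,0,0,1],[0,0,0,0,0,0,0.7],[0,0,0,0,0,0,0.55],[0,0,0,0,0,0,0.5]],
  ],
)

```text
clock: 8.18
position: [441.6, 259.1, 51.3]
ee_rot: [1.0, -0.0, 0.001, -0.0]
force: [-0.7, 0.7, -0.2]
grip_width: 74.3
gripper_force: 0.0
```

```bash
python3 - <<'E'
from h import *
s=robot.get_state();print(s["position"],s["force"],s["grip_width"])
im=robot.get_image("scene")[200:320,390:550]
cv2.imwrite("pics/p4.png",cv2.resize(im,None,fx=4,fy=4)[:,:,::-1])
E
```

```text
[441.5829979  259.09599725  51.27508177] [-0.66515849  0.6735624  -0.17039093] 74.31115570630946
```

View pics/p4.png

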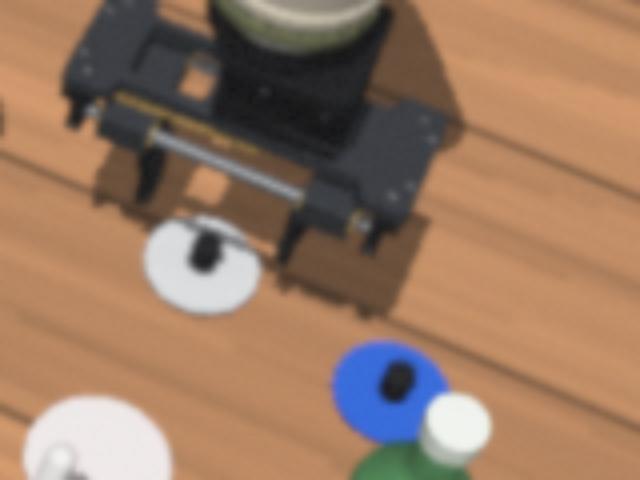

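The steel lid is between the fingers, at crop pixel (202,262). I'll descend to knob height and close.

Request:
jog_arm(
  steps=[
    [[0,0,0.08,0,0,0,0.5],[0,0,0.16,0,0,0,0.5],[0,0,0.21,0,0,0,0.5],[0,0,0.24,0,0,0,0.5],[0,0,0.255,0,0,0,0.5]],
  ],
)

```text
clock: 8.65
position: [440.0, 258.5, 10.4]
ee_rot: [1.0, 0.0, -0.001, 0.0]
force: [-0.7, -0.2, 0.6]
grip_width: 44.8
gripper_force: 0.0
```

Request:
jog_arm(
  steps=[
    [[0,0,0.005,0,0,0,0.3],[0,0,0.01,0,0,0,0.1],[0,0,0.01,0,0,0,0.1],[0,0,0.01,0,0,0,0.1],[0,0,0.01,0,0,0,0.1]],
  ],
  squeeze=15,
)

```text
clock: 9.07
position: [441.0, 258.9, 10.6]
ee_rot: [1.0, -0.0, 0.0, -0.0]
force: [-1.2, 1.3, 0.1]
grip_width: 17.8
gripper_force: 0.3
```

Request:
jog_arm(
  steps=[
    [[0,0,0,0,0,0,0.1],[0,0,0,0,0,0,0.1],[0,0,0,0,0,0,0.1],[0,0,0,0,0,0,0.1]],
  ],
)

```text
clock: 9.4
position: [441.0, 258.9, 10.6]
ee_rot: [1.0, -0.0, 0.0, -0.0]
force: [-1.1, -0.1, 3.3]
grip_width: 17.7
gripper_force: 15.0
```

Request:
jog_arm(
  steps=[
    [[0,0,-0.04,0,0,0,0.1],[0,0,-0.15,0,0,0,0.1],[0,0,-0.35,0,0,0,0.1],[0,0,-0.55,0,0,0,0.1],[0,0,-0.68,0,0,0,0.1]],
  ],
)

```text
clock: 9.82
position: [441.1, 259.3, 115.0]
ee_rot: [1.0, 0.0, 0.001, -0.0]
force: [0.6, 0.8, -0.6]
grip_width: 17.8
gripper_force: 15.0
```

Request:
jog_arm(
  steps=[
    [[0,0,0,0,0,0,0.1],[0,0,0,0,0,0,0.1]],
  ],
)

```text
clock: 9.98
position: [441.3, 258.9, 113.3]
ee_rot: [1.0, -0.0, 0.001, -0.0]
force: [-0.3, -0.0, -1.2]
grip_width: 17.6
gripper_force: 15.0
```

```bash
python3 - <<'E'
from h import *
s=robot.get_state();print(s["position"],s["force"],s["grip_width"],s["gripper_force"])
E
```

```text
[441.31391681 258.92175592 113.25522314] [-0.32498511 -0.03216731 -1.18127239] 17.645051999765812 14.999877512454987
```

Request:
jog_arm(
  steps=[
    [[0.08,0.12,0,0,0,0,0.1],[0.22,0.32,0,0,0,0,0.1],[0.36,0.54,0,0,0,0,0.1],[0.5,0.75,0,0,0,0,0.1],[0.64,0.95,0,0,0,0,0.1]],
  ],
)

```text
clock: 10.4
position: [536.6, 114.0, 110.8]
ee_rot: [1.0, -0.0, -0.001, 0.0]
force: [0.9, 0.8, -0.5]
grip_width: 17.4
gripper_force: 15.0
```

Request:
jog_arm(
  steps=[
    [[0.16,0.23,0,0,0,0,0.1],[0.32,0.46,0,0,0,0,0.1],[0.46,0.68,0,0,0,0,0.1],[0.58,0.86,0,0,0,0,0.1],[0.64,0.94,0,0,0,0,0.1]],
  ],
)

```text
clock: 10.82
position: [633.3, -30.7, 110.0]
ee_rot: [1.0, -0.003, -0.001, 0.001]
force: [-0.1, -1.2, -0.9]
grip_width: 17.5
gripper_force: 15.0
```

Request:
jog_arm(
  steps=[
    [[0,0,0,0,0,0,0.1],[0,0,0,0,0,0,0.1],[0,0,0,0,0,0,0.1],[0,0,0,0,0,0,0.1]],
  ],
)

```text
clock: 11.15
position: [632.0, -22.9, 111.8]
ee_rot: [1.0, 0.001, -0.001, -0.0]
force: [0.3, 0.6, -1.1]
grip_width: 17.6
gripper_force: 15.0
```

```bash
python3 - <<'E'
from h import *
s=robot.get_state();print(s["position"],s["force"],s["grip_width"],s["gripper_force"])
im=robot.get_image("scene");b=cv2.resize(im[200:350,200:400],None,fx=4,fy=4)
for k,x,y,z,c in[('milk_pot',634.3,-22.5,4,(0,255,0)),('pot_lid',634.3,-22.5,102,(255,0,0))]:
    cv2.polylines(b,[np.int32((sil(k,x,y,z,'scene')-[200,200]+.5)*4)],True,c,1)
cv2.imwrite("pics/p5.png",b[:,:,::-1])
E
```

```text
[631.96346075 -22.91677027 111.82457138] [ 0.27522295  0.6422789  -1.09927678] 17.595153098689625 15.000022798776627
```

View pics/p5.png

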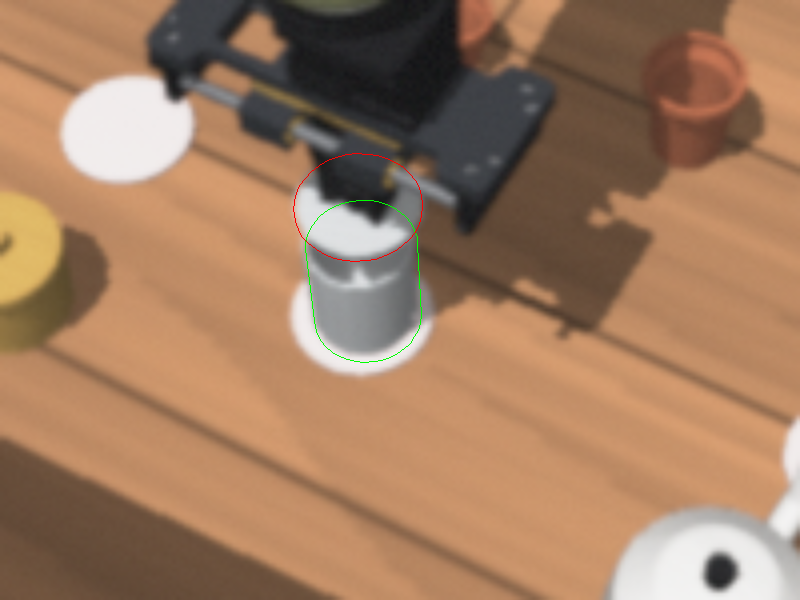

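The lid sits over the pot mouth to within about 2 mm, matching the overlay. I'll lower it to just above the rim and check that it has settled.

Request:
jog_arm(
  steps=[
    [[0,0,0.04,0,0,0,0.1],[0,0,0.08,0,0,0,0.1],[0,0,0.12,0,0,0,0.1],[0,0,0.15,0,0,0,0.1],[0,0,0.16,0,0,0,0.1]],
  ],
)

```text
clock: 11.62
position: [632.1, -24.7, 86.9]
ee_rot: [1.0, 0.0, -0.001, 0.0]
force: [-0.0, 0.6, -0.3]
grip_width: 17.3
gripper_force: 15.0
```

Request:
jog_arm(
  steps=[
    [[0,0,0,0,0,0,0.1],[0,0,0,0,0,0,0.1],[0,0,0,0,0,0,0.1],[0,0,0,0,0,0,0.1],[0,0,0,0,0,0,0.1]],
  ],
)

```text
clock: 12.03
position: [632.9, -24.8, 88.6]
ee_rot: [1.0, -0.0, 0.0, 0.0]
force: [-0.5, 0.2, -1.7]
grip_width: 17.6
gripper_force: 15.0
```

Request:
jog_arm(
  steps=[
    [[0,0,0.01,0,0,0,0.1],[0,0,0.022,0,0,0,0.1],[0,0,0.034,0,0,0,0.1],[0,0,0.046,0,0,0,0.1],[0,0,0.055,0,0,0,0.1]],
  ],
)

```text
clock: 12.45
position: [632.6, -24.7, 79.7]
ee_rot: [1.0, -0.0, -0.0, 0.0]
force: [-0.5, -0.3, -0.9]
grip_width: 17.5
gripper_force: 15.0
```

Request:
jog_arm(
  steps=[
    [[0,0,0.003,0,0,0,0.1],[0,0,0.006,0,0,0,0.1],[0,0,0.01,0,0,0,0.1],[0,0,0.01,0,0,0,0.1]],
  ],
)

```text
clock: 12.78
position: [632.9, -24.7, 78.7]
ee_rot: [1.0, -0.0, 0.0, 0.0]
force: [-0.6, 0.2, -0.4]
grip_width: 17.1
gripper_force: 15.0
```

Request:
jog_arm(
  steps=[
    [[0,0,0,0,0,0,0.3],[0,0,0,0,0,0,0.5],[0,0,0,0,0,0,0.5],[0,0,0,0,0,0,0.5],[0,0,0,0,0,0,0.5]],
  ],
)

```text
clock: 13.2
position: [632.8, -24.8, 78.6]
ee_rot: [1.0, -0.0, 0.0, 0.0]
force: [0.6, 0.8, 0.3]
grip_width: 40.4
gripper_force: 0.0
```

Request:
jog_arm(
  steps=[
    [[0,0,-0.06,0,0,0,0.5],[0,0,-0.2,0,0,0,0.5],[0,0,-0.38,0,0,0,1],[0,0,-0.5,0,0,0,1],[0,0,-0.52,0,0,0,1]],
  ],
)

```text
clock: 13.62
position: [634.7, -24.4, 161.4]
ee_rot: [1.0, 0.0, 0.003, 0.0]
force: [1.0, -0.3, -0.1]
grip_width: 56.3
gripper_force: 0.0
```

Request:
jog_arm(
  steps=[
    [[-0.13,-0.07,0,0,0,0,1],[-0.26,-0.14,0,0,0,0,1],[-0.4,-0.21,0,0,0,0,1],[-0.53,-0.28,0,0,0,0,1],[-0.67,-0.35,0,0,0,0,1]],
  ],
)

```text
clock: 14.03
position: [531.2, 28.2, 156.4]
ee_rot: [1.0, -0.0, -0.0, 0.0]
force: [0.2, 0.6, -0.1]
grip_width: 84.7
gripper_force: 0.0
```

Request:
jog_arm(
  steps=[
    [[-0.13,-0.07,0,0,0,0,1],[-0.26,-0.14,0,0,0,0,1],[-0.4,-0.21,0,0,0,0,1],[-0.53,-0.28,0.1,0,0,0,1],[-0.67,-0.35,0.2,0,0,0,1]],
  ],
)

```text
clock: 14.45
position: [431.4, 80.7, 126.8]
ee_rot: [1.0, -0.0, 0.001, 0.0]
force: [-0.1, 0.3, -0.4]
grip_width: 86.5
gripper_force: 0.0
```

Request:
jog_arm(
  steps=[
    [[0,0,0.07,0,0,0,1],[0,0,0.07,0,0,0,1],[0,0,0.07,0,0,0,1],[0,0,0.07,0,0,0,1],[0,0,0.07,0,0,0,1]],
  ],
)

```text
clock: 14.87
position: [432.8, 80.1, 116.8]
ee_rot: [1.0, -0.0, 0.001, -0.0]
force: [-1.0, 0.4, 0.5]
grip_width: 87.1
gripper_force: 0.0
```

```bash
python3 - <<'E'
from h import *
s=robot.get_state();print(s["clock"],s["position"],s["force"],s["grip_width"])
a=robot.get_image("top")[170:340,220:390];im=robot.get_image("scene")
b=im[170:340,220:440]
cv2.imwrite("pics/p6.png",cv2.resize(np.hstack([a,b]),None,fx=2,fy=2)[:,:,::-1])
E
```

```text
14.8667 [432.84409453  80.07883084 116.75345865] [-0.9798465   0.39709825  0.53104405] 87.10844594478544
```

View pics/p6.png

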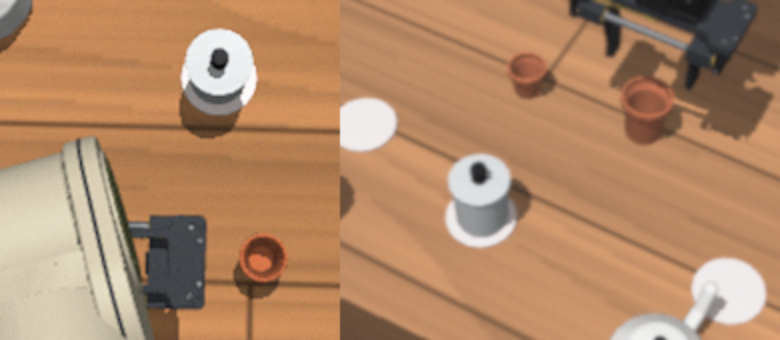

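The lid is seated level on the pot, at crop pixel (480,180). The tall cup is between the fingers. I'll descend and grip it by the rim.

Request:
jog_arm(
  steps=[
    [[0,0,0.12,0,0,0,1],[0,0,0.25,0,0,0,1],[0,0,0.37,0,0,0,1],[0,0,0.46,0,0,0,1],[0,0,0.49,0,0,0,1]],
  ],
)

```text
clock: 15.38
position: [431.0, 80.0, 40.9]
ee_rot: [1.0, -0.0, -0.001, 0.0]
force: [-0.8, -1.0, 0.1]
grip_width: 86.9
gripper_force: 0.0
```

Request:
jog_arm(
  steps=[
    [[0,0,0,0,0,0,0.7],[0,0,0,0,0,0,0.5],[0,0,0,0,0,0,0.5],[0,0,0,0,0,0,0.5],[0,0,0,0,0,0,0.5]],
  ],
  squeeze=12,
)

```text
clock: 15.8
position: [432.3, 80.3, 43.2]
ee_rot: [1.0, -0.0, 0.001, 0.0]
force: [-0.1, 0.3, 1.1]
grip_width: 61.7
gripper_force: 3.1
```

Request:
jog_arm(
  steps=[
    [[0,0,0,0,0,0,0.5],[0,0,0,0,0,0,0.5],[0,0,0,0,0,0,0.5],[0,0,0,0,0,0,0.5]],
  ],
)

```text
clock: 16.13
position: [432.4, 80.2, 43.1]
ee_rot: [1.0, -0.0, 0.001, 0.0]
force: [0.1, -1.8, 5.7]
grip_width: 61.0
gripper_force: 11.5
```

Request:
jog_arm(
  steps=[
    [[0,0,-0.03,0,0,0,0.5],[0,0,-0.08,0,0,0,0.5],[0,0,-0.15,0,0,0,0.5],[0,0,-0.2,0,0,0,0.5],[0,0,-0.2,0,0,0,0.5]],
  ],
)

```text
clock: 16.55
position: [433.0, 80.5, 74.6]
ee_rot: [1.0, -0.0, 0.002, -0.0]
force: [-0.3, -0.2, -0.8]
grip_width: 60.8
gripper_force: 12.0
```

Request:
jog_arm(
  steps=[
    [[0.08,-0.09,0,0,0,0,0.5],[0.18,-0.21,0,0,0,0,0.5],[0.29,-0.33,0,0,0,0,0.5],[0.4,-0.46,0,0,0,0,0.5],[0.513,-0.587,0,0,0,0,0.5]],
  ],
)

```text
clock: 16.97
position: [509.5, 169.0, 72.5]
ee_rot: [1.0, -0.0, 0.0, 0.0]
force: [0.1, -0.8, -1.2]
grip_width: 60.6
gripper_force: 12.0
```

Request:
jog_arm(
  steps=[
    [[0.12,-0.14,0,0,0,0,0.5],[0.24,-0.28,0,0,0,0,0.5],[0.36,-0.42,0,0,0,0,0.5],[0.46,-0.53,0,0,0,0,0.5],[0.507,-0.589,0,0,0,0,0.5]],
  ],
)

```text
clock: 17.38
position: [585.8, 259.0, 72.2]
ee_rot: [1.0, 0.0, 0.0, -0.001]
force: [0.1, 0.3, -1.5]
grip_width: 60.6
gripper_force: 12.0
```

Request:
jog_arm(
  steps=[
    [[0,0,0.04,0,0,0,0.5],[0,0,0.08,0,0,0,0.5],[0,0,0.1,0,0,0,0.5],[0,0,0.1,0,0,0,0.5],[0,0,0.1,0,0,0,0.5]],
  ],
)

```text
clock: 17.8
position: [584.4, 255.6, 57.3]
ee_rot: [1.0, -0.0, -0.0, 0.0]
force: [0.2, 0.8, -1.0]
grip_width: 60.9
gripper_force: 12.0
```

```bash
python3 - <<'E'
from h import *
s=robot.get_state();print(s["clock"],s["position"],s["force"],s["grip_width"],s["gripper_force"])
im=robot.get_image("scene");b=cv2.resize(im[240:390,330:530],None,fx=3,fy=3)
for k,x,y,z,c in[('coaster',586.4,259.5,0,(0,255,0)),('tall_cup',586.4,259.5,16,(0,0,255))]:
    cv2.polylines(b,[np.int32((sil(k,x,y,z,'scene')-[330,240]+.5)*3)],True,c,1)
cv2.imwrite("pics/p7.png",b[:,:,::-1])
E
```

```text
17.8 [584.40154552 255.59200841  57.25250565] [ 0.23041133  0.81407703 -1.00311472] 60.8756014438171 11.984832599409856
```

View pics/p7.png

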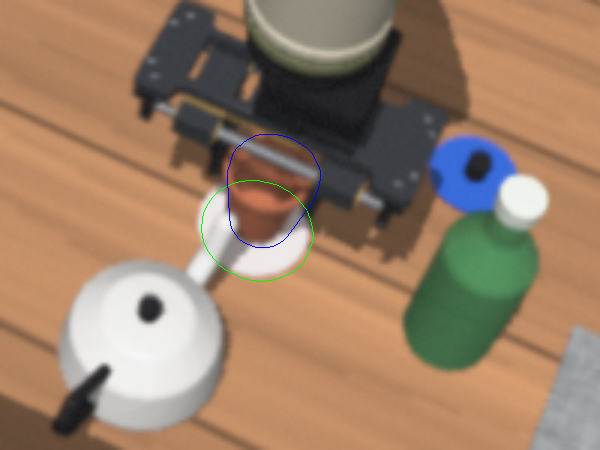

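The cup is over the coaster to within about 3 mm and clear of the spout. Lowering gently.

Request:
jog_arm(
  steps=[
    [[0,0,0.015,0,0,0,0.5],[0,0,0.03,0,0,0,0.5],[0,0,0.043,0,0,0,0.5],[0,0,0.053,0,0,0,0.5],[0,0,0.058,0,0,0,0.5]],
  ],
)

```text
clock: 18.27
position: [584.7, 256.6, 48.5]
ee_rot: [1.0, -0.0, -0.0, 0.0]
force: [-0.5, -0.1, -0.8]
grip_width: 60.7
gripper_force: 12.0
```

Request:
jog_arm(
  steps=[
    [[0,0,0.003,0,0,0,0.5],[0,0,0.005,0,0,0,0.5],[0,0,0.007,0,0,0,0.5],[0,0,0.007,0,0,0,0.5]],
  ],
)

```text
clock: 18.6
position: [584.8, 256.7, 47.8]
ee_rot: [1.0, -0.0, 0.0, 0.0]
force: [0.1, -0.1, -1.8]
grip_width: 60.5
gripper_force: 12.0
```

Request:
jog_arm(
  steps=[
    [[0,0,0.003,0,0,0,0.5],[0,0,0.006,0,0,0,0.5],[0,0,0.006,0,0,0,0.5],[0,0,0.006,0,0,0,0.5]],
  ],
)

```text
clock: 18.93
position: [585.0, 256.7, 47.3]
ee_rot: [1.0, -0.0, 0.0, -0.0]
force: [-0.6, -1.3, 3.4]
grip_width: 60.7
gripper_force: 11.6
```

Request:
jog_arm(
  steps=[
    [[0,0,0,0,0,0,0.8],[0,0,0,0,0,0,0.92],[0,0,0,0,0,0,0.92],[0,0,0,0,0,0,0.92],[0,0,0,0,0,0,0.92]],
  ],
)

```text
clock: 19.35
position: [584.7, 256.7, 46.7]
ee_rot: [1.0, -0.0, -0.0, 0.0]
force: [-0.2, -0.2, -0.6]
grip_width: 78.3
gripper_force: 0.0
```

Request:
jog_arm(
  steps=[
    [[0,0,-0.06,0,0,0,0.92],[0,0,-0.2,0,0,0,0.92],[0,0,-0.4,0,0,0,0.92],[0,0,-0.6,0,0,0,0.92],[0,0,-0.7,0,0,0,0.92]],
  ],
)

```text
clock: 19.77
position: [585.9, 257.6, 156.6]
ee_rot: [1.0, 0.0, 0.002, -0.001]
force: [0.2, 0.6, -0.0]
grip_width: 79.7
gripper_force: 0.0
```

Request:
jog_arm(
  steps=[
    [[-0.06,0.14,0,0,0,0,0.92],[-0.12,0.29,0,0,0,0,0.92],[-0.19,0.44,0,0,0,0,0.92],[-0.25,0.59,0,0,0,0,0.92],[-0.313,0.733,0,0,0,0,0.92]],
  ],
)

```text
clock: 20.18
position: [537.4, 145.6, 152.6]
ee_rot: [1.0, -0.0, 0.0, 0.0]
force: [-0.6, -0.6, 0.3]
grip_width: 80.1
gripper_force: 0.0
```

Request:
jog_arm(
  steps=[
    [[-0.06,0.14,0,0,0,0,0.92],[-0.12,0.29,0,0,0,0,0.92],[-0.19,0.44,0,0,0,0,0.92],[-0.25,0.59,0,0,0,0,0.92],[-0.313,0.733,0,0,0,0,0.92]],
  ],
)

```text
clock: 20.6
position: [490.4, 35.7, 152.6]
ee_rot: [1.0, -0.0, 0.0, 0.0]
force: [0.3, -0.3, -0.7]
grip_width: 80.1
gripper_force: 0.0
```

Request:
jog_arm(
  steps=[
    [[-0.06,0.14,0,0,0,0,0.92],[-0.12,0.29,0,0,0,0,0.92],[-0.19,0.44,0.1,0,0,0,0.92],[-0.27,0.65,0.2,0,0,0,0.92],[-0.313,0.733,0.3,0,0,0,0.92]],
  ],
)

```text
clock: 21.02
position: [442.9, -76.8, 107.2]
ee_rot: [1.0, -0.002, 0.0, 0.001]
force: [0.0, -0.3, -1.2]
grip_width: 80.0
gripper_force: 0.0
```

Request:
jog_arm(
  steps=[
    [[0,0,0.1,0,0,0,0.92],[0,0,0.2,0,0,0,0.92],[0,0,0.23,0,0,0,0.92],[0,0,0.23,0,0,0,0.92],[0,0,0.23,0,0,0,0.92]],
  ],
)

```text
clock: 21.43
position: [444.3, -72.9, 73.2]
ee_rot: [1.0, 0.0, 0.0, 0.0]
force: [0.8, -0.1, -0.2]
grip_width: 80.0
gripper_force: 0.0
```

```bash
python3 - <<'E'
from h import *
s=robot.get_state();print(s["clock"],s["position"],s["force"],s["grip_width"])
a=robot.get_image("top")[150:340,150:400];im=robot.get_image("scene")
b=im[150:340,240:470]
cv2.imwrite("pics/p8.png",cv2.resize(np.hstack([a,b]),None,fx=1.6,fy=1.6)[:,:,::-1])
E
```

```text
21.4333 [444.33641405 -72.89309277  73.18053356] [ 0.78469599 -0.13743219 -0.21506202] 80.02759647656814
```

View pics/p8.png

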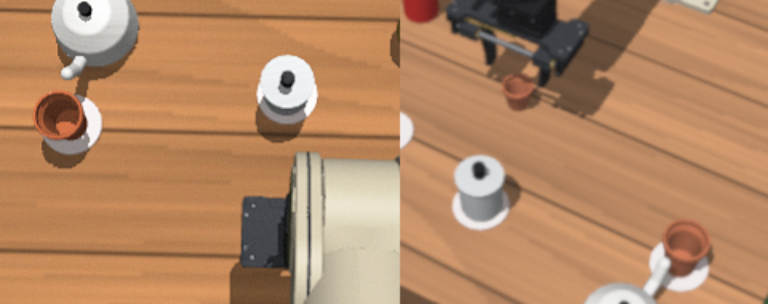

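The tall cup stands on the kettle coaster. The small cup is between the fingers, at crop pixel (518,90). Descending.

Request:
jog_arm(
  steps=[
    [[0,0,0.09,0,0,0,0.92],[0,0,0.18,0,0,0,0.92],[0,0,0.27,0,0,0,0.92],[0,0,0.32,0,0,0,0.92],[0,0,0.347,0,0,0,0.92]],
  ],
)

```text
clock: 21.95
position: [443.9, -73.1, 20.0]
ee_rot: [1.0, 0.0, -0.0, -0.0]
force: [0.0, 0.2, -0.4]
grip_width: 80.1
gripper_force: 0.0
```

Request:
jog_arm(
  steps=[
    [[0,0,0,0,0,0,0.7],[0,0,0,0,0,0,0.5],[0,0,0,0,0,0,0.4],[0,0,0,0,0,0,0.4],[0,0,0,0,0,0,0.4]],
  ],
  squeeze=8,
)

```text
clock: 22.37
position: [444.3, -73.3, 20.8]
ee_rot: [1.0, -0.0, 0.0, 0.0]
force: [-0.7, 0.7, -0.9]
grip_width: 54.2
gripper_force: 0.0
```

Request:
jog_arm(
  steps=[
    [[0,0,0,0,0,0,0.4],[0,0,0,0,0,0,0.4],[0,0,0,0,0,0,0.4],[0,0,0,0,0,0,0.4]],
  ],
)

```text
clock: 22.7
position: [444.2, -73.4, 20.6]
ee_rot: [1.0, -0.0, 0.0, 0.0]
force: [-0.1, -1.2, 3.5]
grip_width: 47.0
gripper_force: 7.6
```

```bash
python3 - <<'E'
from h import *
I={n:robot.get_image(n) for n in("top","scene")};c={}
for n in I:
    h=masks(I[n])['hsv'];c[n]=(h[...,0]<=9)&(h[...,1]>110)
for n in I: print(n,fit('tall_cup',584.5,256.5,4,c,(n,))[0])
s=robot.get_state();print(s["position"],s["gripper_force"])
E
```

```text
top [5.680e+02 2.409e+02 5.550e-01]
scene [5.870e+02 2.593e+02 1.060e-01]
[444.19667976 -73.35646231  20.59753063] 7.560088573372923
```

Request:
jog_arm(
  steps=[
    [[0,0,-0.03,0,0,0,0.4],[0,0,-0.08,0,0,0,0.4],[0,0,-0.15,0,0,0,0.4],[0,0,-0.2,0,0,0,0.4],[0,0,-0.2,0,0,0,0.4]],
  ],
)

```text
clock: 23.22
position: [445.2, -73.3, 52.4]
ee_rot: [1.0, 0.0, 0.001, 0.0]
force: [0.5, -0.1, -0.4]
grip_width: 47.0
gripper_force: 7.9
```

Request:
jog_arm(
  steps=[
    [[0.06,0.06,0,0,0,0,0.4],[0.16,0.16,0,0,0,0,0.4],[0.26,0.26,0,0,0,0,0.4],[0.37,0.37,0,0,0,0,0.4],[0.483,0.483,0,0,0,0,0.4]],
  ],
)

```text
clock: 23.63
position: [517.1, -147.2, 49.9]
ee_rot: [1.0, -0.0, -0.0, 0.0]
force: [0.2, -0.7, 0.7]
grip_width: 47.1
gripper_force: 7.9
```

Request:
jog_arm(
  steps=[
    [[0.11,0.11,0,0,0,0,0.4],[0.22,0.22,0,0,0,0,0.4],[0.33,0.33,0,0,0,0,0.4],[0.43,0.43,0,0,0,0,0.4],[0.483,0.483,0,0,0,0,0.4]],
  ],
)

```text
clock: 24.05
position: [590.0, -221.2, 49.5]
ee_rot: [1.0, -0.001, -0.0, 0.001]
force: [0.6, 0.7, -0.5]
grip_width: 46.9
gripper_force: 7.9
```

Request:
jog_arm(
  steps=[
    [[0,0,0.04,0,0,0,0.4],[0,0,0.08,0,0,0,0.4],[0,0,0.12,0,0,0,0.4],[0,0,0.12,0,0,0,0.4],[0,0,0.12,0,0,0,0.4]],
  ],
)

```text
clock: 24.47
position: [588.0, -217.3, 31.7]
ee_rot: [1.0, 0.0, -0.001, -0.0]
force: [-0.1, -0.2, -0.1]
grip_width: 46.6
gripper_force: 7.9
```

```bash
python3 - <<'E'
from h import *
s=robot.get_state();print(s["clock"],s["position"],s["force"],s["grip_width"],s["gripper_force"])
im=robot.get_image("scene");b=cv2.resize(im[170:300,160:310],None,fx=4,fy=4)
for k,x,y,z,c in[('coaster',590.3,-215,0,(0,255,0)),('small_cup',590.3,-215,16,(0,0,255))]:
    cv2.polylines(b,[np.int32((sil(k,x,y,z,'scene')-[160,170]+.5)*4)],True,c,1)
cv2.imwrite("pics/p9.png",b[:,:,::-1])
E
```

```text
24.4667 [ 588.03095483 -217.32966331   31.67693624] [-0.14937846 -0.17942421 -0.11530193] 46.60550523723823 7.948108679847792
```

View pics/p9.png

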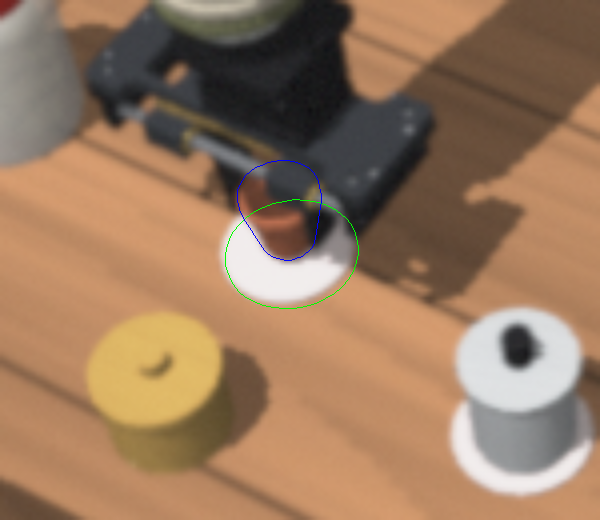

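The cup is centred over the tin's coaster. Lowering.

Request:
jog_arm(
  steps=[
    [[0,0,0.01,0,0,0,0.4],[0,0,0.02,0,0,0,0.4],[0,0,0.03,0,0,0,0.4],[0,0,0.038,0,0,0,0.4],[0,0,0.042,0,0,0,0.4]],
  ],
)

```text
clock: 24.93
position: [588.7, -218.1, 25.9]
ee_rot: [1.0, -0.0, -0.0, 0.0]
force: [-0.1, -0.0, -1.4]
grip_width: 46.9
gripper_force: 7.9
```

Request:
jog_arm(
  steps=[
    [[0,0,0.003,0,0,0,0.4],[0,0,0.006,0,0,0,0.4],[0,0,0.006,0,0,0,0.4],[0,0,0.006,0,0,0,0.4]],
  ],
)

```text
clock: 25.27
position: [588.8, -218.1, 25.2]
ee_rot: [1.0, -0.0, 0.0, 0.0]
force: [0.4, 0.7, -1.5]
grip_width: 47.0
gripper_force: 7.9
```

Request:
jog_arm(
  steps=[
    [[0,0,0.003,0,0,0,0.4],[0,0,0.006,0,0,0,0.4],[0,0,0.006,0,0,0,0.4],[0,0,0.006,0,0,0,0.4]],
  ],
)

```text
clock: 25.6
position: [589.0, -218.2, 24.7]
ee_rot: [1.0, -0.0, 0.0, 0.0]
force: [-0.5, 0.5, 4.1]
grip_width: 47.0
gripper_force: 7.6
```

Contact made. Releasing, rising and moving aside so the cameras can see.

Request:
jog_arm(
  steps=[
    [[0,0,0,0,0,0,0.6],[0,0,0,0,0,0,0.8],[0,0,0,0,0,0,0.85],[0,0,0,0,0,0,0.85],[0,0,0,0,0,0,0.85]],
  ],
)

```text
clock: 26.02
position: [588.7, -218.0, 24.1]
ee_rot: [1.0, -0.0, -0.0, -0.0]
force: [0.6, -0.1, -0.0]
grip_width: 69.7
gripper_force: 0.0
```

Request:
jog_arm(
  steps=[
    [[0,0,-0.06,0,0,0,0.85],[0,0,-0.25,0,0,0,0.85],[0,0,-0.5,0,0,0,0.85],[0,0,-0.75,0,0,0,0.85],[0,0,-0.95,0,0,0,0.85]],
  ],
)

```text
clock: 26.43
position: [589.3, -218.0, 170.5]
ee_rot: [1.0, 0.0, 0.001, 0.0]
force: [0.4, 0.7, -0.1]
grip_width: 74.0
gripper_force: 0.0
```

Request:
jog_arm(
  steps=[
    [[-0.2,0,-0.05,0,0,0,0.85],[-0.4,0,-0.1,0,0,0,0.85],[-0.6,0,-0.15,0,0,0,0.85],[-0.8,0,-0.2,0,0,0,0.85],[-0.9,0,-0.2,0,0,0,0.85]],
  ],
)

```text
clock: 26.85
position: [451.6, -218.6, 198.9]
ee_rot: [1.0, -0.001, 0.001, 0.001]
force: [0.7, -0.5, -0.7]
grip_width: 73.9
gripper_force: 0.0
```

Request:
jog_arm(
  steps=[
    [[0,0,0,0,0,0,0.85],[0,0,0,0,0,0,0.85],[0,0,0,0,0,0,0.85],[0,0,0,0,0,0,0.85],[0,0,0,0,0,0,0.85]],
  ],
)

```text
clock: 27.27
position: [454.5, -217.7, 196.5]
ee_rot: [1.0, 0.0, -0.0, -0.0]
force: [0.4, 0.4, 0.2]
grip_width: 73.8
gripper_force: 0.0
```

```bash
python3 - <<'E'
from h import *
I={n:robot.get_image(n) for n in("top","scene")}
s=robot.get_state();print(s["clock"],s["position"],s["force"],s["gripper_force"])
c={}
for n in I:
    h=masks(I[n])['hsv'];c[n]=(h[...,0]<=9)&(h[...,1]>110)
for k,x,y in[('tall_cup',585,256.7),('small_cup',588.7,-218.2)]: print(k,fit(k,x,y,4,c,('scene',))[0])
def crop(u,v): return cv2.resize(I['top'][v-45:v+45,u-45:u+45],(260,260),interpolation=cv2.INTER_CUBIC)
def crs(u,v): return cv2.resize(I['scene'][v-45:v+45,u-45:u+45],(260,260),interpolation=cv2.INTER_CUBIC)
cv2.imwrite("pics/end.png",np.vstack([np.hstack([crop(195,228),crop(329,209),crop(421,232)]),np.hstack([crs(414,310),crs(290,268),crs(232,228)])])[:,:,::-1])
E
```

```text
27.3667 [ 454.24012891 -217.77031421  196.44282327] [ 0.2802842  -0.82039377  0.19388116] 0.0
tall_cup [5.861e+02 2.590e+02 1.150e-01]
small_cup [ 5.875e+02 -2.168e+02  1.620e-01]
```

View pics/end.png

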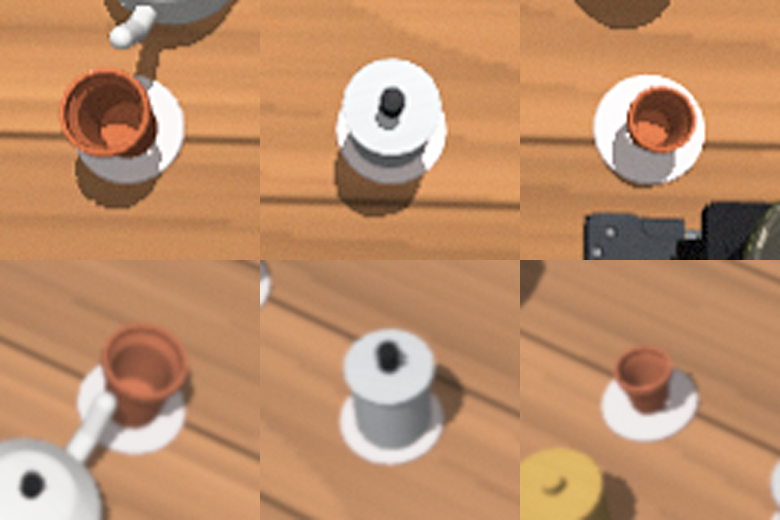

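```bash
python3 - <<'E'
from h import *
for nm,u,v,z,c in[('tall',186.7,221.8,70,(583.6,254.6)),('small',424.8,227.8,48,(587.2,-220.1)),('lid',329+(391-390)/2.89,209+(106-130)/2.89,77,(631.1,-27.7))]:
    print(nm,(ray(u,v,'top',z)[:2]-c).round(1))
E
```

```text
tall [ 0.9 -0.1]
small [1.5 2. ]
lid [1.6 2.8]
```

All three stand upright within about 3 mm of their coaster centres, the lid is level and the arm is clear. Handing in.

```bash
python3 -c "
from workcell import robot
print(robot.job_done())"
```

```text
the job is handed in; nothing more can be done
None
```

The job is handed in; no verdict came back. The tall cup, the small cup and the lidded milk pot stand upright within about 3 mm of their coaster centres by my camera check, with the lid seated level and the arm clear.

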